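# Index the click-stop vial carousel to the pointer

### The job

Turn the vial carousel anticlockwise, seen from above, until the single vial that stands apart from the group of three is in front of the pointer on the base and the sprung pawl has dropped in behind that tooth. Then let go, so that the carousel rests there on its click stop.

Things in the scene. Friction and masses are not known exactly. Their poses are not given: they have to be found in the camera images.
- carousel_knob (a point): Point on the vertical axis of the vial carousel, in its knob, 96 mm above the bench. Knob: round, black, ridged, 42 mm across, 80 to 108 mm above the bench, on a 16 mm stem; grip it at any yaw; under 0.1 N m turns it. Below: white tray 106 mm across, vials in it up to 60 mm high; steel ratchet wheel 126 mm; base 184 mm, fixed to the bench. Turns only anticlockwise from above, 36 degrees per tooth.
- lone_vial (a point): The single vial, 12 mm across, 34 mm tall, grey cap, fixed in one of the tray's ten wells (36 degrees apart), the wells beside it empty; three like vials stand side by side across the tray. This point: centre of its underside, 42 mm from the axis, 26 mm above the bench. Goes round with the knob. At the start it has one or two teeth to go, anticlockwise, to the pointer.
- load_place (a point): The place in front of the pointer, 42 mm from the axis, 26 mm above the bench, fixed to the base. The pointer is a small aluminium post, 51 mm high, at the base's rim, with a cone aimed at the axis. With the right tooth caught the lone vial's point is here to about 1 mm. A carousel turned a whole tooth too far cannot be turned back.
- pawl (a joint): Sprung steel pawl on the base, its tip on the teeth a quarter turn clockwise from the pointer; rad: 0 swung clear, 0.04 on a tooth's crest, 0.20 fully dropped in. Its spring also turns the released carousel gently clockwise until a tooth meets it: let go short of a tooth, the carousel falls back to the one before; let go up to 25 degrees past a tooth, it comes back to rest at it.

How it is judged (in metres and radians):
At the end, for the whole second after the job is handed in: The lone vial stands within 10 mm of the place in front of the pointer and the pawl has dropped in behind its tooth (joint above 0.14 rad); both stay so after release (horizontal distance between lone_vial and load_place below 0.01 m and value of joint pawl above 0.14 rad); the robot touches nothing.
It also fails if it takes over 32 s, if anything falls off the work surface, if the arm or the gripper's body presses on something with over 40 N, if the wrist force passes 120 N, or if a joint passes its speed limit or range.

### The arm

A 6-joint arm with a two-finger parallel gripper is mounted at the origin on a cart in front of the work surface, level with it; the furniture and walls round the work are solid. World frame = base frame: x ahead of the robot, y to its left, z up, the work surface at z = 0. Lengths are in mm, angles in rad, forces in N, time in s.
With the tool pointing down it reaches from about 350 to 975 mm from the base axis. Payload 7.1 kg.
Tool frame: the origin (TCP) lies midway between the tips of the shut fingers; the grasp point (between the pads) lies ctrl.grip_point_offset behind it (ctrl.grip_point_offset is the distance from the TCP to the grasp point, in mm); z points along the fingers, y is the line along which they close (so a half turn about z gives the same grasp; the last joint's range is limited). The gripper opens to 88 mm and grips with 3 to 60 N. Pads are 20 mm wide; open, the fingers measure 115 mm over their backs; the gripper's body (75 mm by 178 mm) begins 61 mm behind the grasp point.
Start: joints at [1.218, 0.423, 1.63, -0, 1.089, -0.019], TCP at [204.74, 590.497, 222.675] pointing down, gripper open.
Joint ranges: [-3, 3], [-0.9, 2.11], [0.09, 2.58], [-1.31, 4.45], [0.11, 2.69], [-2.54, 2.54]. Speed limits (rad/s): [2.39, 2.39, 3.01, 3.14, 3.14, 3.14].

### API

Orientations are given as a rotation vector (axis times angle).
In Python, from workcell import ctrl, get_image, close_job, finder gives the robot as it stands.
- The arm moves only by the tool servo_tool, never from a script. Its argument "deltas" is a list of rows, each a list of 2 entries, a list of its own where there are three numbers: the shift along the tool's x, y, z in mm, then the turn, a rotation vector about the tool's x, y, z in rad. A call has 1 to 5 rows; each row is the pose to reach, as a shift and turn from the pose commanded when the call began, along the tool's axes at that moment; what a row does not reach only later rows make up. A row lasts 1/12 s, in which the tool goes at most 41.7 mm and 7.16 degrees, less where a joint would pass 70% of its speed; a pose out of reach is approached as far as the arm can. A call with a gripper value outside its range is refused whole. "grip" is the closure, from -1 (fully open) to 1 (shut), so that 0 is half open, set as the call begins (left out, the last holds). The fingers move at their own pace and stop on an object; the grip force is fixed at half the most. Time passes only in rows, so rows that repeat a pose let the fingers close. It gives the time, the measured TCP pose, the force, the opening and the grip force at its end, in the units of the state.
- ctrl.get_obs(): the state, without advancing time (a new reading comes with each control period).
- get_image(name): name is "side" or "top"; returns a dict with "frame" (384x512x3 uint8, blue, green, red), "depth" (384x512 float32, mm along the optical axis (not along the pixel's ray), 0 where there is no reading), "K" (3x3 intrinsics, pixels), "pose" (4x4, takes a point from camera to world coordinates). Camera axes: x right, y down, z forward; pixel columns grow to the right and rows downward; lengths in mm; the calibration is good to about 2 mm. A picture is of the moment at which its call begins.
- close_job(): hands the job in; it is judged then, once.
Trained networks look in a picture, given as the dict that the camera call returned (one of the last four; its "shot" number tells which), for a name from the list of things; names that differ only in an ending like _2 or _b are one class to them, and where a whole thing is asked for, a point or a joint stands for the part that bears it (a point fixed in the world has none). Each returns a list of dicts, best first, with "score" (0 to 1); they miss things now and then, are a little off and sometimes report something else, mostly with a low value. They report only what shows in the picture. A call takes as long as a camera call.
- finder.search_frame(query, picture): "rect" ([centre column, centre row, width, height] as shares, 0 to 1, of the picture: columns of its width, rows of its height, round what is visible of it).
- finder.silhouettes(query, picture): "mask" (384x512 bool, what is visible of it) and "rect" ([centre column, centre row, width, height] as shares, 0 to 1, of the picture: columns of its width, rows of its height, round what is visible of it).
The state is a dict: "t": time; "qpos": joint angles; "qvel": joint speeds; "joint_torque": joint torques, N m; "ee_pos": TCP position; "orientation": TCP orientation; "ft_force": force on the tool from outside, world axes, zero at the start; "moment": the same for the moment, N m; "width": finger opening in mm; "grasp_force": force on a finger pad.
Only numpy, scipy, OpenCV 4.12 (cv2) and the standard library are available. Lean on these libraries where they do the work, as an engineer would, in place of code of your own. Each camera call takes 0.05 s, during which the arm holds its last target. There are 200 camera calls.

## Working session

There is one attempt and no reset: what is moved stays moved. The work goes in short steps, Python scripts to look and compute and a tool call to move; the robot and the scene stay as the last step left them, time stands still between calls to the robot, and variables do not carry over. Pictures are saved under pics/ and viewed, at most 10 in all, crops included, and the job is handed in when it is done.

Besides the shell and the picture viewer there is one more tool, called as name(argument=value, ...) on one line, values as JSON. servo_tool: Moves the arm, as the interface text tells. Its arguments: {"type":"object","properties":{"deltas":{"type":"array","items":{"type":"array"}},"grip":{"type":"number"}},"required":["deltas"]}

```bash
mkdir -p pics
cat > h.py <<'E'
import numpy as np, cv2
from workcell import ctrl, get_image, close_job, finder
def pts(im, mask):
    v,u=np.nonzero(mask&(im["depth"]>0)); d=im["depth"][v,u]
    c=np.c_[(u-im["K"][0,2])/im["K"][0,0]*d,(v-im["K"][1,2])/im["K"][1,1]*d,d]
    return c@im["pose"][:3,:3].T+im["pose"][:3,3], u, v
E
python3 - <<'E'
from h import *
o=ctrl.get_obs(); print(o["t"],o["ee_pos"],o["orientation"],ctrl.grip_point_offset,o["width"])
out=[]
for n in("top","side"):
    im=get_image(n); out.append(im["frame"]); print(n,im["pose"].round(2).tolist())
    for q in("carousel_knob","lone_vial","pawl"):
        for r in finder.silhouettes(q,im)[:3]:
            p,u,v=pts(im,r["mask"])
            if len(p): print(q,round(r["score"],2),np.array(r["rect"]).round(3)*[512,384,512,384],len(p),np.median(p,0).round(1),p.min(0).round(),p.max(0).round())
cv2.imwrite("pics/a.png",cv2.resize(np.vstack(out),(800,1200))[:600]); cv2.imwrite("pics/b.png",cv2.resize(out[1],(800,600)))
E
```

```text
0.0 [204.53101839 589.95334673 221.8940351 ] [-5.21833018e-01 -3.09765655e+00  2.48402425e-03] 18.700000000000003 87.89704515616201
top [[0.03, -0.98, 0.18, 366.84], [-1.0, -0.03, -0.02, 72.1], [0.02, -0.18, -0.98, 933.54], [0.0, 0.0, 0.0, 1.0]]
carousel_knob 0.85 [303.616 213.888  58.368  61.056] 2565 [475.4 -34.6  34.5] [ 421. -100.   10.] [543.  23. 114.]
lone_vial 0.89 [305.152 211.584  60.416  58.752] 2541 [474.7 -34.9  34.5] [ 422. -100.    9.] [542.  23. 114.]
pawl 0.62 [272.896 204.288   2.56   13.824] 31 [492.9  25.1  21.7] [487.  20.  11.] [512.  29.  24.]
pawl 0.35 [304.128 213.504  56.832  57.216] 2468 [475.3 -34.5  34.6] [424. -99.  11.] [539.  20. 114.]
side [[0.71, -0.56, 0.43, 187.15], [-0.7, -0.56, 0.43, -285.3], [-0.0, -0.61, -0.79, 782.14], [0.0, 0.0, 0.0, 1.0]]
carousel_knob 0.66 [272.896 264.192  55.296  51.84 ] 2141 [469.2 -49.4  32.6] [ 417. -101.    9.] [541.  24. 109.]
lone_vial 0.77 [270.848 264.96   53.248  54.528] 2151 [468.8 -49.4  32.5] [ 420. -101.    8.] [541.  23. 109.]
```

View pics/a.png

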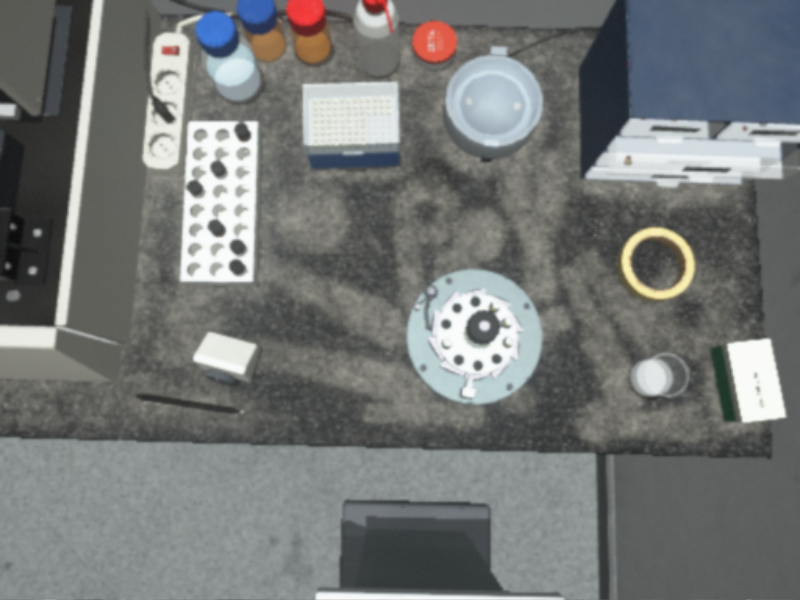

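View pics/b.png

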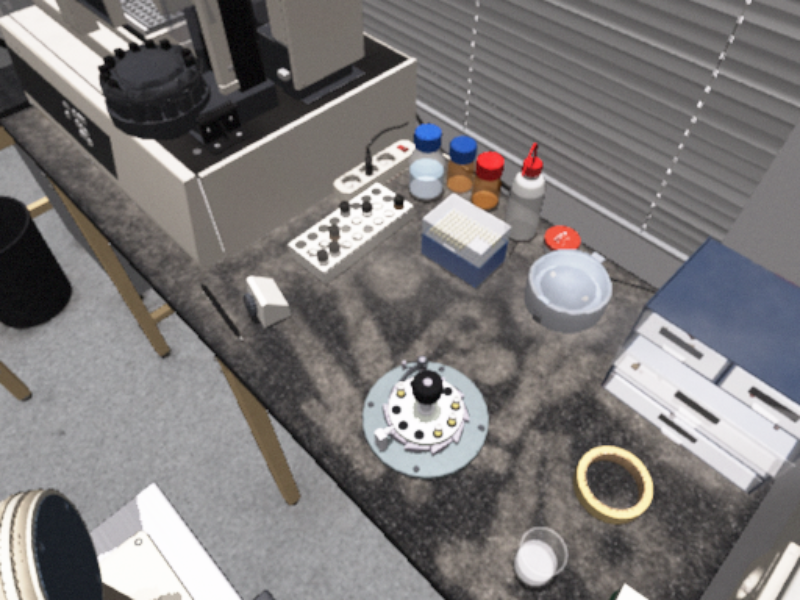

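The top view shows the carousel near (475,335), with the pointer at (468,390) below it and the pawl at the left. In the side view the lone vial seems to be at (401,393), with three vials at about (452,420). Next I'll rectify at cap height and fit the axis.

```bash
cat >> h.py <<'E'
def rect(im,c,z,half=100,n=400):
    # overhead view at height z: image right=-y, up=+x
    g=np.linspace(-half,half,n); X,Y=np.meshgrid(g,g)
    W=np.stack([c[0]-Y,c[1]-X,0*X+z],-1)
    C=(W-im["pose"][:3,3])@im["pose"][:3,:3]; P=C@im["K"].T; P=(P/P[...,2:]).astype(np.float32)
    return cv2.remap(im["frame"],P[...,0],P[...,1],cv2.INTER_CUBIC)
E
python3 - <<'E'
from h import *
rs=[]
for n in("top","side"):
    im=get_image(n)
    p,u,v=pts(im,np.ones((384,512),bool))
    near=np.hypot(p[:,0]-478,p[:,1]+37)<60
    k=p[near&(p[:,2]>98)]; print(n,"knob top",len(k),k.mean(0).round(1),(k.min(0)/2+k.max(0)/2).round(1),k.min(0).round(),k.max(0).round())
    far=(np.hypot(p[:,0]-478,p[:,1]+37)<110)&(p[:,2]>6)&(p[:,2]<18); b=p[far]
    (c,r)=cv2.minEnclosingCircle(b[:,:2].astype(np.float32)); print("base",np.round(c,1),round(r,1),np.median(b[:,2]))
    im["c"]=None
    rs.append(rect(im,(478,-37),60)); 
cv2.imwrite("pics/c.png",np.hstack(rs))
E
```

```text
top knob top 369 [480.3 -38.4 107.7] [480.8 -39.2 105.4] [460. -60.  99.] [501. -19. 111.]
base [479.5 -44.5] 97.2 12.178164079041494
side knob top 293 [479.  -40.2 105.6] [480.7 -38.2 104. ] [460. -59.  98.] [501. -18. 110.]
base [480.8 -38.4] 92.3 10.186812233994829
```

View pics/c.png

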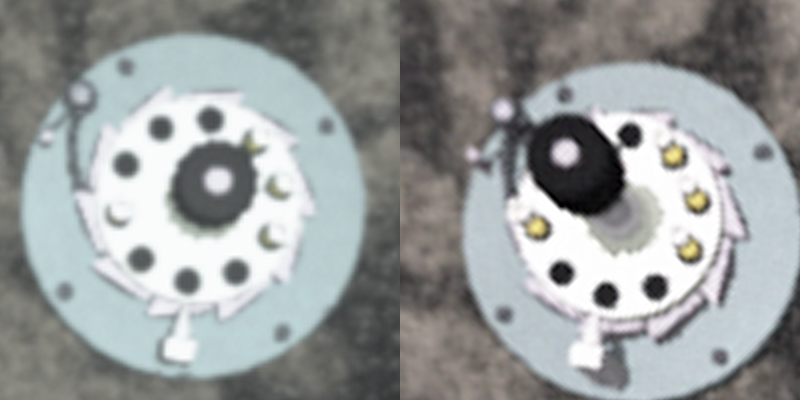

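The knob axis is at (480.7, -38.6) from both views. The lone vial, on the left at (118,212), has one well between it and the well at the pointer, so it has two teeth (72°) to go. I'll approach first.

servo_tool(deltas=[[[-27.5, -29.6, 4], [0, 0, 0]], [[-55, -59.2, 8], [0, 0, 0]], [[-82.5, -88.8, 12], [0, 0, 0]], [[-110, -118.4, 16], [0, 0, 0]], [[-137.5, -148, 20], [0, 0, 0]]], grip=-1)

```text
t: 0.92
ee_pos: [286.4, 404.0, 202.6]
orientation: [0.521, 3.098, 0.0]
ft_force: [1.2, -0.6, 0.2]
width: 87.5
grasp_force: 0.0
```

servo_tool(deltas=[[[-27.5, -29.6, 4], [0, 0, 0]], [[-55, -59.2, 8], [0, 0, 0]], [[-82.5, -88.8, 12], [0, 0, 0]], [[-110, -118.4, 16], [0, 0, 0]], [[-137.5, -148, 20], [0, 0, 0]]])

```text
t: 1.33
ee_pos: [368.1, 219.1, 182.9]
orientation: [0.521, 3.097, 0.001]
ft_force: [0.5, 0.8, -0.2]
width: 87.9
grasp_force: 0.0
```

servo_tool(deltas=[[[-27.5, -29.6, 4], [0, 0, 0]], [[-55, -59.2, 8], [0, 0, 0]], [[-82.5, -88.8, 12], [0, 0, 0]], [[-110, -118.4, 16], [0, 0, 0]], [[-137.5, -148, 20], [0, 0, 0]]])

```text
t: 1.75
ee_pos: [449.7, 33.8, 162.8]
orientation: [0.522, 3.097, 0.0]
ft_force: [0.2, 0.9, -0.0]
width: 87.8
grasp_force: 0.0
```

servo_tool(deltas=[[[-27.5, -29.6, 4], [0, 0, 0]], [[-55, -59.2, 8], [0, 0, 0.1]], [[-55, -59.2, 8], [0, 0, 0.22]], [[-55, -59.2, 8], [0, 0, 0.34]], [[-55, -59.2, 8], [0, 0, 0.46]]])

```text
t: 2.17
ee_pos: [481.8, -39.2, 154.6]
orientation: [-1.226, -2.892, 0.0]
ft_force: [-0.8, -0.5, 0.3]
width: 87.9
grasp_force: 0.0
```

servo_tool(deltas=[[[0, 0, 0], [0, 0, 0.12]], [[0, 0, 0], [0, 0, 0.24]], [[0, 0, 0], [0, 0, 0.36]], [[0, 0, 0], [0, 0, 0.48]], [[0, 0, 0], [0, 0, 0.6]]])

```text
t: 2.58
ee_pos: [481.7, -38.1, 154.8]
orientation: [2.023, 2.403, 0.0]
ft_force: [-0.3, 0.6, -0.8]
width: 87.9
grasp_force: 0.0
```

```bash
cat > s.py <<'E'
from h import *
from scipy.spatial.transform import Rotation as R
o=ctrl.get_obs(); M=R.from_rotvec(o["orientation"]).as_matrix()
print(o["t"],o["ee_pos"].round(1) if hasattr(o["ee_pos"],'round') else o["ee_pos"],np.round(o["qpos"],3),np.round(M,3).tolist(),"w",o["width"],o["grasp_force"],np.round(o["ft_force"],1))
print("tool d",(M.T@(np.array([480.7,-38.6,77])-o["ee_pos"])).round(1))
E
python3 s.py
```

```text
2.5833 [481.7 -38.1 154.8] [-0.104  0.317  1.99   0.     0.834 -0.275] [[-0.17, 0.985, 0.0], [0.985, 0.17, -0.0], [-0.0, 0.0, -1.0]] w 87.85534628763368 0.0 [-0.3  0.6 -0.8]
tool d [-0.3 -1.1 77.8]
```

servo_tool(deltas=[[[0, -1, 20], [0, 0, 0.06]], [[0, -1, 40], [0, 0, 0.12]], [[0, -1, 60], [0, 0, 0.18]], [[0, -1, 72], [0, 0, 0.24]], [[0, -1, 78], [0, 0, 0.3]]])

```text
t: 3.0
ee_pos: [479.8, -38.2, 75.2]
orientation: [-2.356, -2.076, 0.002]
ft_force: [-0.3, 0.0, 0.3]
width: 87.5
grasp_force: 0.0
```

servo_tool(deltas=[[[0, 0, 0], [0, 0, 0]], [[0, 0, 0], [0, 0, 0]], [[0, 0, 0], [0, 0, 0]], [[0, 0, 0], [0, 0, 0]], [[0, 0, 0], [0, 0, 0]]], grip=1)

```text
t: 3.42
ee_pos: [481.1, -38.3, 77.3]
orientation: [2.352, 2.081, 0.001]
ft_force: [-0.3, 0.5, 0.2]
width: 58.3
grasp_force: 0.0
```

servo_tool(deltas=[[[0, 0, 0], [0, 0, 0]], [[0, 0, 0], [0, 0, 0]], [[0, 0, 0], [0, 0, 0]], [[0, 0, 0], [0, 0, 0]], [[0, 0, 0], [0, 0, 0]]])

```text
t: 3.83
ee_pos: [481.5, -38.4, 77.0]
orientation: [2.353, 2.08, 0.002]
ft_force: [3.5, -0.3, 0.5]
width: 39.3
grasp_force: 30.0
```

```bash
python3 s.py
```

```text
3.8333 [481.5 -38.4  77. ] [-0.104  0.456  2.03  -0.     0.655  0.019] [[0.122, 0.992, 0.002], [0.992, -0.122, -0.0], [-0.0, 0.002, -1.0]] w 39.33199207975715 30.000039441656554 [ 3.5 -0.3  0.5]
tool d [-0.3 -0.7 -0. ]
```

servo_tool(deltas=[[[0, 0, 0], [0, 0, -0.08]], [[0, 0, 0], [0, 0, -0.17]], [[0, 0, 0], [0, 0, -0.26]], [[0, 0, 0], [0, 0, -0.35]], [[0, 0, 0], [0, 0, -0.44]]])

```text
t: 4.25
ee_pos: [481.7, -38.4, 77.0]
orientation: [1.837, 2.547, 0.002]
ft_force: [3.5, -0.5, -1.3]
width: 39.5
grasp_force: 30.0
```

servo_tool(deltas=[[[0, 0, 0], [0, 0, -0.09]], [[0, 0, 0], [0, 0, -0.18]], [[0, 0, 0], [0, 0, -0.27]], [[0, 0, 0], [0, 0, -0.36]], [[0, 0, 0], [0, 0, -0.45]]])

```text
t: 4.67
ee_pos: [481.9, -38.3, 77.0]
orientation: [1.222, 2.892, 0.002]
ft_force: [5.1, 1.8, -0.9]
width: 39.1
grasp_force: 30.0
```

servo_tool(deltas=[[[0, 0, 0], [0, 0, -0.09]], [[0, 0, 0], [0, 0, -0.18]], [[0, 0, 0], [0, 0, -0.27]], [[0, 0, 0], [0, 0, -0.27]], [[0, 0, 0], [0, 0, -0.27]]])

```text
t: 5.08
ee_pos: [482.0, -38.2, 77.0]
orientation: [0.829, 3.027, 0.001]
ft_force: [5.5, 2.1, -0.7]
width: 39.1
grasp_force: 30.0
```

```bash
python3 s.py
python3 - <<'E'
from h import *
cv2.imwrite("pics/d.png",np.hstack([rect(get_image(n),(480.7,-38.6),60) for n in("top","side")]))
E
```

```text
5.0833 [482.  -38.2  77. ] [-1.040e-01  4.560e-01  2.029e+00  1.000e-03  6.540e-01 -1.140e+00] [[-0.86, 0.51, 0.003], [0.51, 0.86, 0.0], [-0.002, 0.001, -1.0]] w 39.11029424914959 29.999569419233012 [ 5.5  2.1 -0.7]
tool d [ 0.9 -1.   0. ]
```

View pics/d.png

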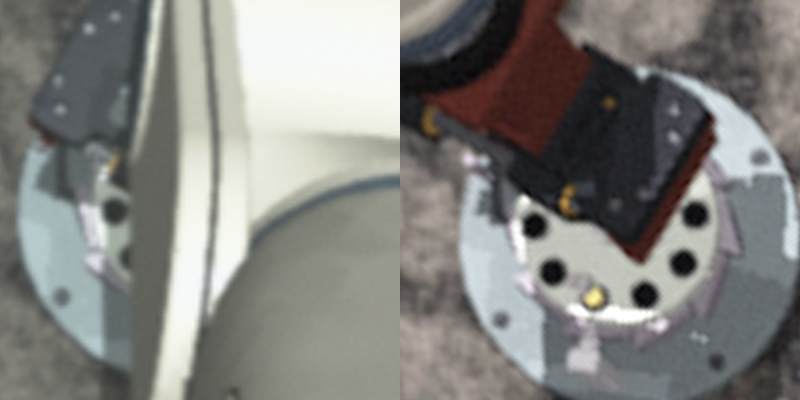

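In the side view the lone vial is at (594,297), just short of the pointer at (585,350), after 66° of turn and no slip. I'll turn 16° more, for about 10° of overshoot, then release.

servo_tool(deltas=[[[0, 0, 0], [0, 0, -0.07]], [[0, 0, 0], [0, 0, -0.14]], [[0, 0, 0], [0, 0, -0.21]], [[0, 0, 0], [0, 0, -0.27]], [[0, 0, 0], [0, 0, -0.27]]])

```text
t: 5.6
ee_pos: [482.1, -38.0, 77.0]
orientation: [0.41, 3.112, 0.001]
ft_force: [6.1, 3.0, -0.8]
width: 39.1
grasp_force: 30.0
```

```bash
python3 s.py
python3 - <<'E'
from h import *
cv2.imwrite("pics/e.png",rect(get_image("side"),(480.7,-38.6),60))
E
```

```text
5.6 [482.1 -38.   77. ] [-1.040e-01  4.560e-01  2.029e+00  1.000e-03  6.540e-01 -1.413e+00] [[-0.966, 0.259, 0.003], [0.259, 0.966, 0.0], [-0.003, 0.001, -1.0]] w 39.107359586663364 29.999008000449976 [ 6.1  3.  -0.8]
tool d [ 1.2 -0.9  0. ]
```

View pics/e.png

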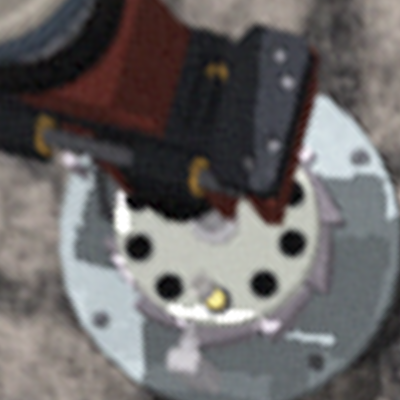

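The lone vial at (217,298) is now about 10° past the pointer's line. I'll release and lift.

servo_tool(deltas=[[[0, 0, 0], [0, 0, 0]], [[0, 0, 0], [0, 0, 0]], [[0, 0, 0], [0, 0, 0]], [[0, 0, 0], [0, 0, 0]], [[0, 0, 0], [0, 0, 0]]], grip=-1)

```text
t: 6.07
ee_pos: [480.1, -38.3, 76.5]
orientation: [-0.414, -3.113, 0.0]
ft_force: [0.3, -0.3, 0.1]
width: 69.3
grasp_force: 0.0
```

servo_tool(deltas=[[[0, 0, 0], [0, 0, 0]], [[0, 0, 0], [0, 0, 0]], [[0, 0, -10], [0, 0, 0]], [[0, 0, -30], [0, 0, 0]], [[0, 0, -50], [0, 0, 0]]])

```text
t: 6.48
ee_pos: [479.9, -38.2, 127.3]
orientation: [-0.413, -3.112, 0.0]
ft_force: [0.3, 0.2, -0.1]
width: 87.6
grasp_force: 0.0
```

servo_tool(deltas=[[[0, 0, -30], [0, 0, 0]], [[0, 0, -60], [0, 0, 0]], [[0, 35, -80], [0, 0, 0]], [[0, 70, -80], [0, 0, 0]], [[0, 105, -80], [0, 0, 0]]])

```text
t: 6.9
ee_pos: [509.3, 64.0, 209.5]
orientation: [0.416, 3.11, 0.002]
ft_force: [-0.8, -0.2, -0.1]
width: 87.7
grasp_force: 0.0
```

servo_tool(deltas=[[[0, 35, 0], [0, 0, 0]], [[0, 70, 0], [0, 0, 0]], [[0, 105, 0], [0, 0, 0]], [[0, 140, 0], [0, 0, 0]], [[0, 140, 0], [0, 0, 0]]])

```text
t: 7.32
ee_pos: [546.0, 203.3, 207.8]
orientation: [0.408, 3.113, 0.004]
ft_force: [-0.5, 0.3, 0.5]
width: 88.0
grasp_force: 0.0
```

```bash
python3 s.py
python3 - <<'E'
from h import *
cv2.imwrite("pics/f.png",np.hstack([rect(get_image(n),(480.7,-38.6),60) for n in("top","side")]))
E
```

```text
7.3167 [546.  203.3 207.8] [ 3.350e-01  3.780e-01  1.740e+00  1.000e-03  1.021e+00 -9.760e-01] [[-0.966, 0.257, 0.003], [0.257, 0.966, 0.002], [-0.002, 0.003, -1.0]] w 88.00290285602313 0.0 [-0.5  0.3  0.5]
tool d [   1.1 -251.   130.1]
```

View pics/f.png

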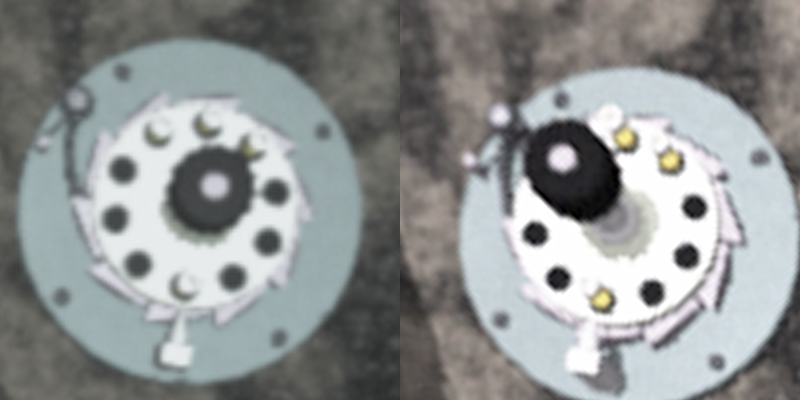

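The lone vial at (184,286) in the top view and (601,300) in the side view now stands in front of the pointer. The wheel and pawl look as they did when seated at the start, and the gripper is clear.

```bash
python3 -c "
from workcell import close_job; print(close_job())"
```

```text
the job is handed in; nothing more can be done
None
```

I turned the carousel two teeth anticlockwise and let go. The last pictures showed it resting on its click stop with the lone vial in front of the pointer and the gripper clear; the job is handed in, but no verdict came back.

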